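# Weed out the misplaced part and trip its nest's switch

### The arm

A 6-joint arm with a two-finger parallel gripper is mounted at the origin on the work surface; the furniture and walls round the work are solid. World frame = base frame: x ahead of the robot, y to its left, z up, the work surface at z = 0. Lengths are in m, angles in rad, forces in N, time in s.
With the tool pointing down it reaches from about 0.325 to 0.85 m from the base axis. Payload 15.5 kg.
Tool frame: the origin (TCP) lies between the finger pads; the fingertips stand 17 mm ahead of it and the grasp point (between the pads) lies 2 mm behind it (bot.tips_ahead is the distance from the TCP to the fingertips, in m); y points along the fingers, z is the direction in which the jaws open and shut, and the axes are right-handed (so a half turn about y gives the same grasp; the last joint's range is limited). The gripper opens to 91 mm and grips with 3 to 60 N. Pads are 32 mm wide; open, the fingers measure 118 mm over their backs; the gripper's body (76 mm by 178 mm) begins 60 mm behind the grasp point.
Start: joints at [-0.096, 0.494, 1.345, -0, 1.302, -0.096], TCP at [0.625, 0, 0.231] pointing down, gripper open.
Joint ranges: [-2.91, 2.91], [-0.82, 2.16], [0.22, 2.67], [-1.22, 4.37], [0.12, 2.79], [-3.08, 3.08]. Speed limits (rad/s): [1.89, 1.89, 2.57, 3.01, 3.01, 3.01].

### API

Orientations are given as a unit quaternion [x, y, z, w].
In Python, from workcell import bot gives the robot as it stands.
- The arm moves only by the tool apply_moves, never from a script. Its argument "plan" is a list of rows, each an object of numbers: "dx", "dy", "dz": the shift along the tool's x, y, z in m; "wx", "wy", "wz": the turn, a rotation vector about the tool's x, y, z in degrees; "fingers": the opening in per cent of the stroke, from 0 (shut) to 100 (fully open). A call has 1 to 20 rows; each row is the pose to reach, as a shift and turn from the pose commanded when the call began, along the tool's axes at that moment; what a row does not reach only later rows make up. A row lasts 1/10 s, in which the tool goes at most 50 mm and 8.59 degrees, less where a joint would pass 70% of its speed; a pose out of reach is approached as far as the arm can. A call with a gripper value outside its range is refused whole. The fingers move at their own pace and stop on an object; "newtons" is the grip in N (left out, the last holds). Time passes only in rows, so rows that repeat a pose let the fingers close. It gives the time, the measured TCP pose, the force and the opening at its end, in the units of the state.
- bot.observe(): the state, without advancing time (a new reading comes with each control period).
- bot.capture(name): name is "scene" or "side" or "wrist"; returns a dict with "color" (420x560x3 uint8, red, green, blue), "depth" (420x560 float32, m along the optical axis (not along the pixel's ray), 0 where there is no reading), "vfov" (degrees; the focal length in pixels is half the picture's height over the tangent of half this angle, whatever the lens; pixels are square), "cx", "cy" (the principal point, pixels), "k1" (the pictures are not rectified: a ray, as slopes to the right and down, at radius r is drawn at 1 + k1 r^2 times it, then the intrinsics apply), "xyz" and "orientation" of the camera in the world; the wrist camera has in their place "hand_eye" (4x4, takes a point from camera to tool coordinates, whose origin is the TCP and whose axes are the tool frame's). Camera axes: x right, y up, looking along -z (the intrinsics and any distortion apply to the point x, -y, -z); pixel columns grow to the right and rows downward; lengths in m; the calibration is good to about 2 mm. A picture is of the moment at which its call begins: read the wrist's pose just before it.
- bot.finish_job(): hands the job in, once; it reports no verdict.
The state is a dict: "clock": time; "joints": joint angles; "qvel": joint speeds; "tau": joint torques, N m; "ee_pos": TCP position; "tool_rot": TCP orientation; "wrist_force": force on the tool from outside, world axes, zero at the start; "wrist_torque": the same for the moment, N m; "gripper_width": finger opening in m.
Only numpy, scipy, OpenCV 4.12 (cv2) and the standard library are available. Lean on these libraries where they do the work, as an engineer would, in place of code of your own. Each camera call takes 0.05 s, during which the arm holds its last target.

### The job

The plate on the bench should have a bevel gear in each of its three ring nests, but one nest holds a plain cross-drilled drum instead. Set that drum down upright in the open steel tray (do not drop it in), leaving both gears where they are; then push the roller lever behind the emptied nest sideways (toward or away from the nest) until its switch trips, at about 20 degrees, without driving it onto its end stop, and let it spring back. Do not trip the switches of the good nests, and leave the other things on the bench alone.

Things in the scene. Friction and masses are not known exactly. Their poses are not given: they have to be found in the camera images.
- station: Fixed aluminium plate 175 x 250 x 8 mm with three nests in a row along its own y and a roller-lever switch behind each (on the side away from the robot). Origin under the middle nest, at bench level; its y points along the row to the left nest, its +x toward the switches and, roughly, away from the robot. Nests lie at x 0, y +90 (left), 0 (middle), -90 mm (right); the plate spans x -50 to +125, y -125 to +125 mm.
- nest_left (a point): Centre of the left nest (as seen from the robot) on the plate's top, 8 mm above the bench. The nest is a dark steel ring of 66 mm bore, 76 mm outside, standing 4 mm above the plate (its top 12 mm above the bench), in which a part stands loosely on the plate.
- nest_middle (a point): Centre of the middle nest (as seen from the robot) on the plate's top, 8 mm above the bench. The nest is a dark steel ring of 66 mm bore, 76 mm outside, standing 4 mm above the plate (its top 12 mm above the bench), in which a part stands loosely on the plate.
- nest_right (a point): Centre of the right nest (as seen from the robot) on the plate's top, 8 mm above the bench. The nest is a dark steel ring of 66 mm bore, 76 mm outside, standing 4 mm above the plate (its top 12 mm above the bench), in which a part stands loosely on the plate.
- roller_left (a point): Centre of the black roller on the lever behind the left nest, 90 mm from the nest's centre away from the robot (station x +90 mm). Roller 18 mm across, 9 mm wide, axis along station y; at rest its centre is 85 mm above the bench. It sits at the top of an upright steel lever, 45 mm from the pivot, which is 40 mm above the bench. The switch housing, 28 mm wide and 50 mm high above the bench, stands beside the lever toward station -y.
- roller_middle (a point): Centre of the black roller on the lever behind the middle nest, 90 mm from the nest's centre away from the robot (station x +90 mm). Roller 18 mm across, 9 mm wide, axis along station y; at rest its centre is 85 mm above the bench. It sits at the top of an upright steel lever, 45 mm from the pivot, which is 40 mm above the bench. The switch housing, 28 mm wide and 50 mm high above the bench, stands beside the lever toward station -y.
- roller_right (a point): Centre of the black roller on the lever behind the right nest, 90 mm from the nest's centre away from the robot (station x +90 mm). Roller 18 mm across, 9 mm wide, axis along station y; at rest its centre is 85 mm above the bench. It sits at the top of an upright steel lever, 45 mm from the pivot, which is 40 mm above the bench. The switch housing, 28 mm wide and 50 mm high above the bench, stands beside the lever toward station -y.
- lever_left (a joint): Angle (rad) of the left switch's lever: 0 upright, positive leaning away from its nest (station +x), negative leaning toward it. Springs back to 0; about 2.5 N on the roller at the trip angle of 0.35 rad, 5 N at 0.6. The switch trips at 0.35 rad either way (roller moved about 15 mm); the end stop is at 1.0 rad (roller moved 38 mm) and 0.9 must not be passed.
- lever_middle (a joint): Angle (rad) of the middle switch's lever: 0 upright, positive leaning away from its nest (station +x), negative leaning toward it. Springs back to 0; about 2.5 N on the roller at the trip angle of 0.35 rad, 5 N at 0.6. The switch trips at 0.35 rad either way (roller moved about 15 mm); the end stop is at 1.0 rad (roller moved 38 mm) and 0.9 must not be passed.
- lever_right (a joint): Angle (rad) of the right switch's lever: 0 upright, positive leaning away from its nest (station +x), negative leaning toward it. Springs back to 0; about 2.5 N on the roller at the trip angle of 0.35 rad, 5 N at 0.6. The switch trips at 0.35 rad either way (roller moved about 15 mm); the end stop is at 1.0 rad (roller moved 38 mm) and 0.9 must not be passed.
- block_centre (a point): Centre, half-way up, of the misplaced part: a plain steel drum 54 mm across and 36 mm high with an upright bore and cross holes, without teeth. It stands upright in one of the nests at the start, its foot 8 mm and its top 44 mm above the bench. 0.38 to 0.77 kg. z is its upright axis.
- block: The same drum; origin at the centre of its underside, z up its axis.
- gear_a: Bevel gear, 56 mm across its teeth, 26 mm high, standing in one of the nests; origin at the centre of its underside. Stays there.
- gear_b: A second, equal bevel gear in another nest; origin at the centre of its underside. Stays there.
- tray_in (a point): Centre of the inner floor of the fixed open tray of dark steel, at the left or at the right of the plate. Outside 135 x 135 mm, 25 mm high; walls 4 mm thick; the floor is about 4 mm above the bench; x and y run along its walls.
- cone: Bystander: tapered roller bearing cone, 66 mm across, 30 mm high, on the side opposite the tray; origin at the centre of its underside.
- sender: Bystander: small sender unit with a hexagon lying down, 48 mm long, 25 mm thick, near the robot; origin at the centre of its underside, length along its y.
- shaft: Bystander: steel shaft lying down, 105 mm long, 21 mm thick, near the robot; origin at the centre of its underside, length along its y.
Mind the look-alikes: they are no part of the job. Leave any orange, pink or red look-alike of the block alone.

How it is judged:
By the outcome, as a careful person would: the job done as asked, in the order asked, and still so for the second after the job is handed in, with the robot touching nothing.
It also fails if it takes over 48 s, if anything falls off the work surface, if the arm or the gripper's body presses on something with over 40 N, if the wrist force passes 120 N, or if a joint passes its speed limit or range.

## Working session

There is one attempt and no reset: what is moved stays moved. The work goes in short steps, Python scripts to look and compute and a tool call to move; the robot and the scene stay as the last step left them, time stands still between calls to the robot, and variables do not carry over. Pictures are saved under pics/ and viewed, and the job is handed in when it is done.

Besides the shell and the picture viewer there is one more tool, called after "Call:" as name(argument=value, ...) on one line, values as JSON. apply_moves: Moves the arm, as the interface text tells. Its arguments: {"type":"object","properties":{"plan":{"type":"array","items":{"type":"object","properties":{"dx":{"type":"number"},"dy":{"type":"number"},"dz":{"type":"number"},"wx":{"type":"number"},"wy":{"type":"number"},"wz":{"type":"number"},"fingers":{"type":"number"}}}},"newtons":{"type":"number"}},"required":["plan"]}

```bash
ls; mkdir -p pics; cat > h.py <<'E'
import numpy as np, cv2
from scipy.spatial.transform import Rotation as R
from workcell import bot
def cap(n):
    s=bot.observe(); c=bot.capture(n); c['s']=s
    np.save(f'pics/{n}.npy',c,allow_pickle=True); return c
def load(n): return np.load(f'pics/{n}.npy',allow_pickle=True).item()
def pose(c):
    if 'hand_eye' in c:
        T=np.eye(4);T[:3,:3]=R.from_quat(c['s']['tool_rot']).as_matrix();T[:3,3]=c['s']['ee_pos'];return T@np.array(c['hand_eye'])
    T=np.eye(4);T[:3,:3]=R.from_quat(c['orientation']).as_matrix();T[:3,3]=c['xyz'];return T
def K(c):
    h=c['color'].shape[0];f=h/2/np.tan(np.radians(c['vfov'])/2);return f
def rays(c,uv):
    uv=np.atleast_2d(np.array(uv,float));f=K(c)
    d=np.stack([(uv[:,0]-c['cx'])/f,(uv[:,1]-c['cy'])/f],1);p=d.copy()
    for _ in range(20): p=d/(1+c['k1']*(p**2).sum(1,keepdims=True))
    T=pose(c);r=np.stack([p[:,0],-p[:,1],-np.ones(len(p))],1)
    return T[:3,3],r@T[:3,:3].T
def plane(c,uv,z):
    o,r=rays(c,uv);return o+r*((z-o[2])/r[:,2])[:,None]
def proj(c,P):
    P=np.atleast_2d(np.array(P,float));T=pose(c);q=(P-T[:3,3])@T[:3,:3]
    s=np.stack([q[:,0]/-q[:,2],-q[:,1]/-q[:,2]],1);s=s*(1+c['k1']*(s**2).sum(1,keepdims=True))
    return s*K(c)+[c['cx'],c['cy']]
def cloud(c):
    h,w=c['depth'].shape;v,u=np.mgrid[:h,:w];o,r=rays(c,np.stack([u.ravel(),v.ravel()],1))
    return (o+r*c['depth'].ravel()[:,None]).reshape(h,w,3)
def save(c,n,crop=None,k=1):
    im=c['color'][...,::-1]
    if crop: x0,y0,x1,y1=crop; im=im[y0:y1,x0:x1]
    im=cv2.resize(im,None,fx=k,fy=k,interpolation=cv2.INTER_CUBIC); cv2.imwrite('pics/'+n,im)
E
python3 - <<'E'
from h import *
for n in ['scene','side','wrist']:
    c=cap(n);save(c,n+'0.png',k=1.4);print(n,c['vfov'],c['k1'],pose(c).round(3).tolist())
print(bot.observe())
E
```

```text
pics
scene 54.79194805434655 -0.11627273715424609 [[-0.757, 0.416, -0.504, -0.02], [-0.654, -0.471, 0.593, 0.629], [0.009, 0.778, 0.628, 0.741], [0.0, 0.0, 0.0, 1.0]]
side 45.01811198311978 -0.13056653907845484 [[-0.891, -0.304, 0.338, 0.906], [0.455, -0.577, 0.678, 0.758], [-0.011, 0.758, 0.652, 0.798], [0.0, 0.0, 0.0, 1.0]]
wrist 62.83020449001595 0.024594339257483416 [[1.0, -0.0, 0.001, 0.625], [0.0, 0.958, 0.286, 0.082], [-0.001, -0.286, 0.958, 0.384], [0.0, 0.0, 0.0, 1.0]]
{'clock': 0.15, 'joints': array([-9.55155468e-02,  4.94068217e-01,  1.34595574e+00,  1.20799250e-05,
        1.30251788e+00, -9.54800249e-02]), 'qvel': array([-0.00119758, -0.00122454, -0.00275346, -0.00123182,  0.00047841,
        0.00028648]), 'tau': array([ 1.45823004e-03, -8.79202652e+01, -3.82049453e+01,  7.07547739e-02,
        5.02106908e-02, -1.00879424e-04]), 'ee_pos': array([6.24733385e-01, 2.29551684e-05, 2.30469173e-01]), 'tool_rot': array([-0.50020067,  0.50027109, -0.49974816,  0.49977985]), 'wrist_force': array([-0.10930105, -0.13799138,  0.73986905]), 'wrist_torque': array([ 0.00363581, -0.00035895,  0.00414961]), 'gripper_width': 0.09147833374855581}
```

View pics/scene0.png

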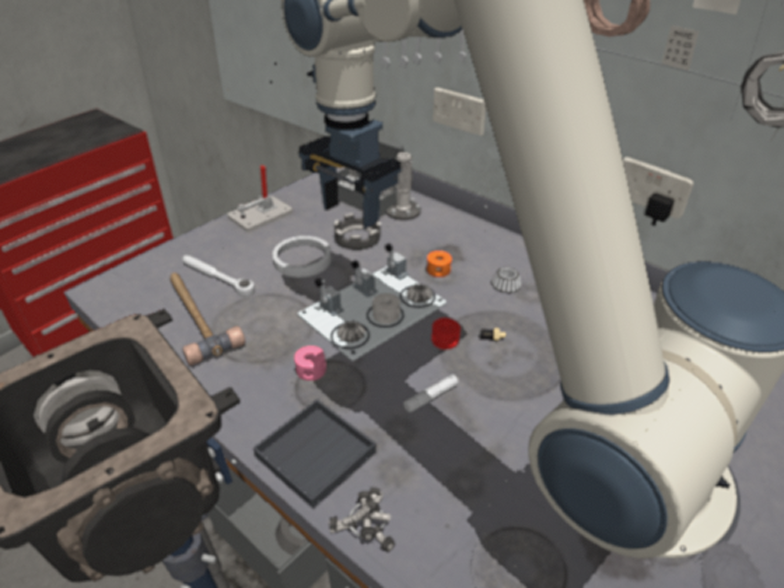

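View pics/side0.png

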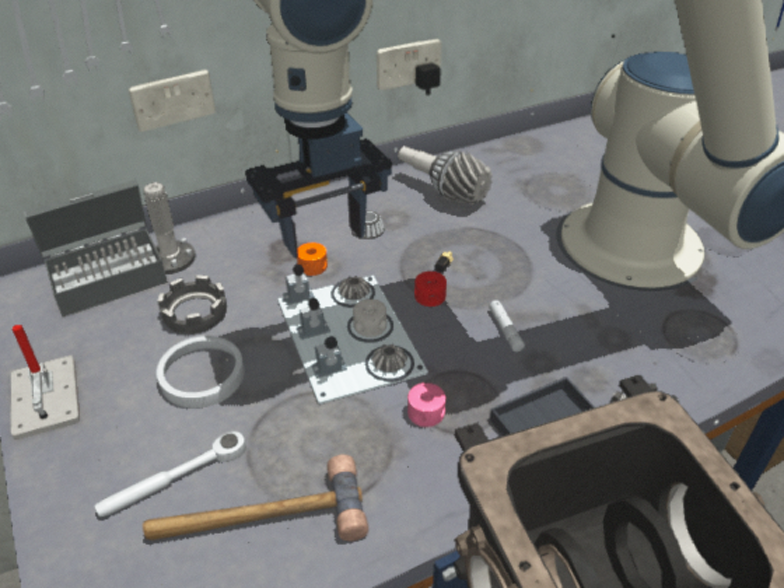

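View pics/wrist0.png

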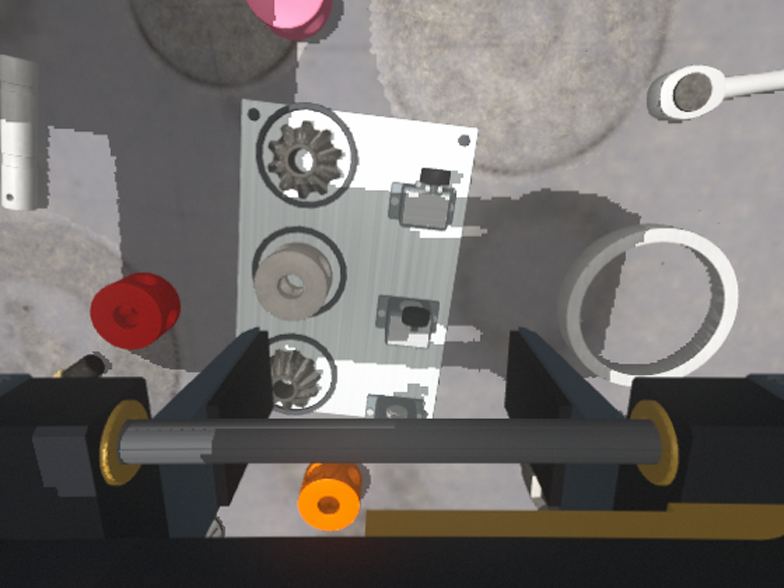

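```bash
python3 - <<'E'
from workcell import bot
from h import *
print(R.from_quat(bot.observe()['tool_rot']).as_matrix().round(3))
E
```

```text
[[-0.    -0.001  1.   ]
 [-1.     0.    -0.   ]
 [-0.    -1.    -0.001]]
```

The three ring nests, from left to right: a toothed gear at wrist px (305,160), the plain grey drum at (290,280) in the middle nest, and a toothed gear at (290,375), all in the 1.4x view. Red (135,310), pink (290,10) and orange (330,495) are the look-alikes. The grey, toothless drum in the middle nest fits the description. The tray is at the left of the plate, at scene px (315,450). I'll confirm with an enlarged crop and measure.

```bash
python3 - <<'E'
from h import *
c=load('wrist');save(c,'w_crop.png',(160,60,350,310),2.4)
c=load('scene');save(c,'s_tray.png',(170,270,280,370),6)
c=load('side');save(c,'side_crop.png',(180,170,320,300),5)
c=load('scene');save(c,'s_st.png',(200,160,330,270),5)
E
```

```text
(no output)
```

View pics/w_crop.png

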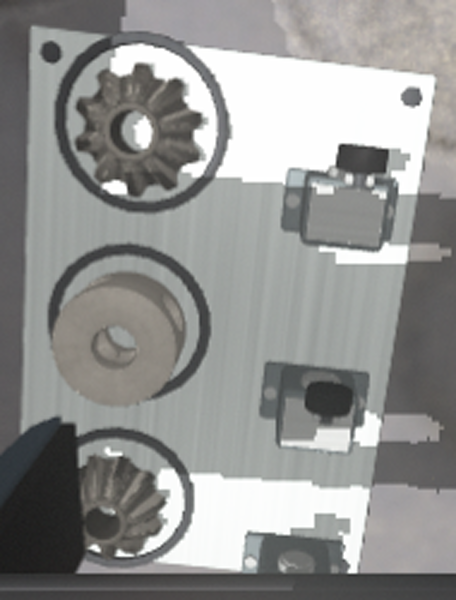

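View pics/s_tray.png

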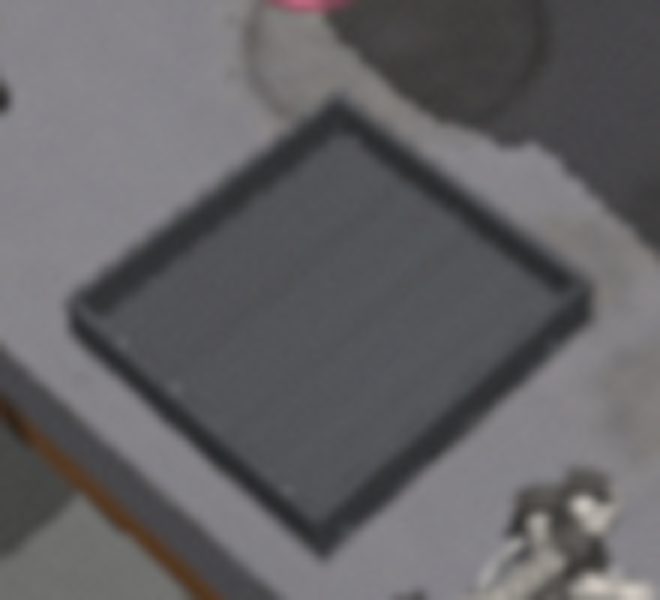

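View pics/side_crop.png

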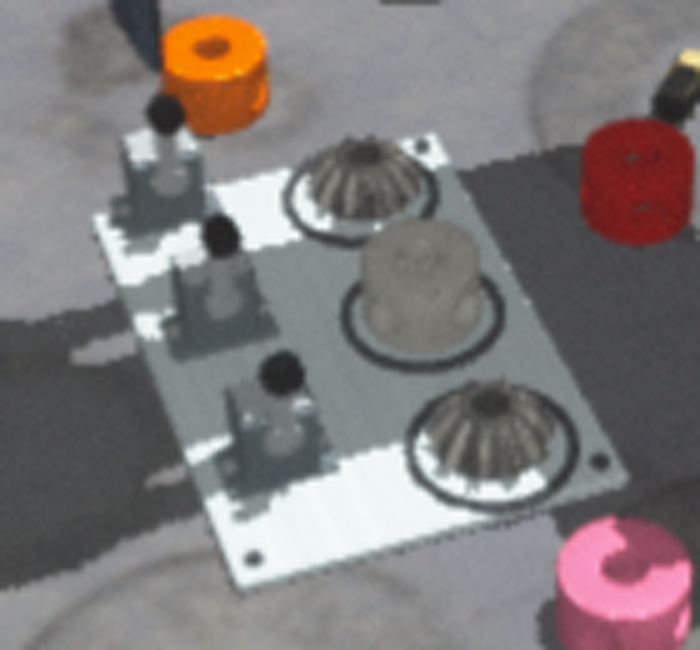

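View pics/s_st.png

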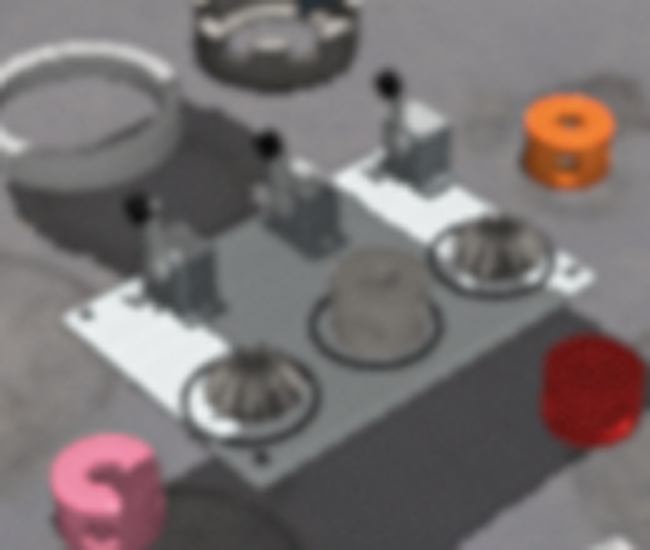

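The crop confirms it: the middle part has no teeth and shows a cross hole, while its neighbours are toothed gears. The tray lies at the left. Next, the positions.

```bash
python3 - <<'E'
from h import *
w=load('wrist');s=load('scene');d=load('side')
W=lambda L:[(x/2.4+160,y/2.4+60) for x,y in L]
S=lambda L:[(x/5+200,y/5+160) for x,y in L]
D=lambda L:[(x/5+180,y/5+170) for x,y in L]
T=lambda L:[(x/6+170,y/6+270) for x,y in L]
p=lambda n,a:print(n,a.round(4).tolist())
p('W corners',plane(w,W([(30,27),(435,76)]),.008))
p('W rings',plane(w,W([(142,122),(130,325)]),.012))
p('W drumtop',plane(w,W([(118,340)]),.044))
p('W roll L M',plane(w,W([(362,158),(328,398)]),.085))
p('D corners',plane(d,D([(240,590),(630,483),(438,135),(95,218)]),.008))
p('D rings',plane(d,D([(493,444),(423,313),(361,190)]),.012))
p('D roll',plane(d,D([(283,373),(221,236),(165,114)]),.085))
p('D drum',plane(d,D([(421,255)]),.044))
p('S rings',plane(s,S([(250,396),(376,325),(491,257)]),.012))
p('S corners',plane(s,S([(62,318),(265,488),(595,275)]),.008))
p('S roll',plane(s,S([(139,211),(267,145),(389,84)]),.085))
p('S drum',plane(s,S([(382,280)]),.044))
p('S tray',plane(s,T([(340,95),(592,285),(70,303)]),.025))
p('S tray bot',plane(s,T([(322,556)]),.0))
c=cloud(s);print(c[345,225].round(4), c[int(270+320/6),int(170+330/6)])
E
```

```text
W corners [[0.5178, 0.1168, 0.008], [0.69, 0.0975, 0.008]]
W rings [[0.5637, 0.0786, 0.012], [0.5537, -0.0118, 0.012]]
W drumtop [[0.5543, -0.0103, 0.044]]
W roll L M [[0.6525, 0.0672, 0.085], [0.642, -0.0222, 0.085]]
D corners [[0.6908, 0.1031, 0.008], [0.5199, 0.1248, 0.008], [0.4878, -0.124, 0.008], [0.6613, -0.1443, 0.008]]
D rings [[0.5627, 0.0807, 0.012], [0.553, -0.0075, 0.012], [0.5413, -0.0992, 0.012]]
D roll [[0.6514, 0.0693, 0.085], [0.6412, -0.0199, 0.085], [0.6314, -0.1095, 0.085]]
D drum [[0.5515, -0.0109, 0.044]]
S rings [[0.5587, 0.0792, 0.012], [0.547, -0.0086, 0.012], [0.5373, -0.0978, 0.012]]
S corners [[0.6859, 0.0998, 0.008], [0.5078, 0.1208, 0.008], [0.4851, -0.1285, 0.008]]
S roll [[0.6474, 0.069, 0.085], [0.6383, -0.0201, 0.085], [0.6277, -0.1112, 0.085]]
S drum [[0.5447, -0.011, 0.044]]
S tray [[0.4773, 0.2393, 0.025], [0.3444, 0.2412, 0.025], [0.478, 0.3713, 0.025]]
S tray bot [[0.3497, 0.3715, 0.0]]
[0.3761 0.3423 0.0036] [0.41590323 0.30459389 0.00512827]
```

Station: middle nest at about (0.5535, -0.010), yaw about -6.4°. Drum at (0.554, -0.0105) and tray centre near (0.415, 0.306). I'll hover with the jaws along the row so that the gripper body stays clear of the rollers.

Call:
apply_moves(plan=[{"dx":0.0105,"dy":0.09,"dz":-0.0707,"wy":-83.6,"fingers":78},{"dx":0.0105,"dy":0.09,"dz":-0.0707,"wy":-83.6,"fingers":78},{"dx":0.0105,"dy":0.09,"dz":-0.0707,"wy":-83.6,"fingers":78},{"dx":0.0105,"dy":0.09,"dz":-0.0707,"wy":-83.6,"fingers":78},{"dx":0.0105,"dy":0.09,"dz":-0.0707,"wy":-83.6,"fingers":78},{"dx":0.0105,"dy":0.09,"dz":-0.0707,"wy":-83.6,"fingers":78},{"dx":0.0105,"dy":0.09,"dz":-0.0707,"wy":-83.6,"fingers":78},{"dx":0.0105,"dy":0.09,"dz":-0.0707,"wy":-83.6,"fingers":78},{"dx":0.0105,"dy":0.09,"dz":-0.0707,"wy":-83.6,"fingers":78},{"dx":0.0105,"dy":0.09,"dz":-0.0707,"wy":-83.6,"fingers":78},{"dx":0.0105,"dy":0.09,"dz":-0.0707,"wy":-83.6,"fingers":78},{"dx":0.0105,"dy":0.09,"dz":-0.0707,"wy":-83.6,"fingers":78},{"dx":0.0105,"dy":0.09,"dz":-0.0707,"wy":-83.6,"fingers":78},{"dx":0.0105,"dy":0.09,"dz":-0.0707,"wy":-83.6,"fingers":78}], newtons=35)

```text
invalid input at $.plan[0]: expected keys dx, dy, dz, wx, wy, wz, fingers
```

```bash
python3 - <<'E'
from h import *
c=cap('wrist');save(c,'w1.png',k=1.4);print(c['s']['ee_pos'],R.from_quat(c['s']['tool_rot']).as_matrix().round(3),c['s']['gripper_width'],c['s']['clock'])
E
```

```text
[6.24733385e-01 2.29551684e-05 2.30469173e-01] [[-0.    -0.001  1.   ]
 [-1.     0.    -0.   ]
 [-0.    -1.    -0.001]] 0.09147833374855581 0.15
```

View pics/w1.png

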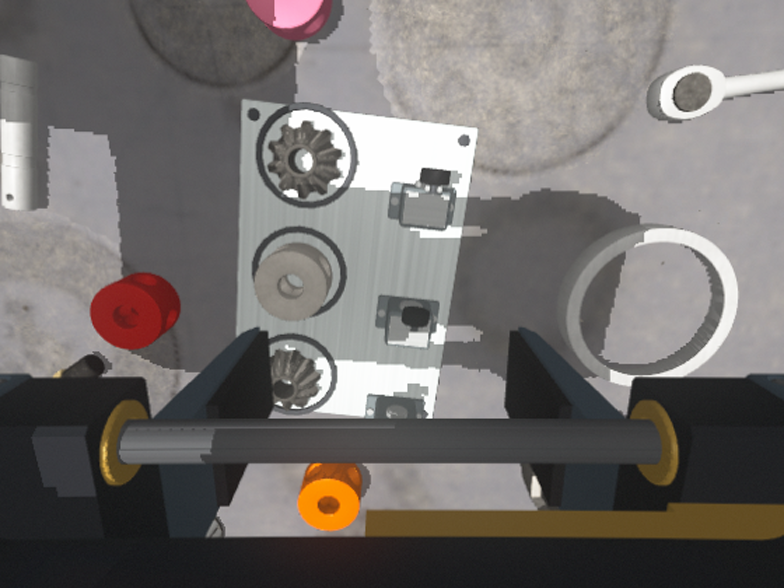

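The call was refused because every row needs all seven keys, so the view is unchanged. Resending it with all of them.

Call:
apply_moves(plan=[{"dx":0.0105,"dy":0.09,"dz":-0.0707,"wx":0,"wy":-83.6,"wz":0,"fingers":78},{"dx":0.0105,"dy":0.09,"dz":-0.0707,"wx":0,"wy":-83.6,"wz":0,"fingers":78},{"dx":0.0105,"dy":0.09,"dz":-0.0707,"wx":0,"wy":-83.6,"wz":0,"fingers":78},{"dx":0.0105,"dy":0.09,"dz":-0.0707,"wx":0,"wy":-83.6,"wz":0,"fingers":78},{"dx":0.0105,"dy":0.09,"dz":-0.0707,"wx":0,"wy":-83.6,"wz":0,"fingers":78},{"dx":0.0105,"dy":0.09,"dz":-0.0707,"wx":0,"wy":-83.6,"wz":0,"fingers":78},{"dx":0.0105,"dy":0.09,"dz":-0.0707,"wx":0,"wy":-83.6,"wz":0,"fingers":78},{"dx":0.0105,"dy":0.09,"dz":-0.0707,"wx":0,"wy":-83.6,"wz":0,"fingers":78},{"dx":0.0105,"dy":0.09,"dz":-0.0707,"wx":0,"wy":-83.6,"wz":0,"fingers":78},{"dx":0.0105,"dy":0.09,"dz":-0.0707,"wx":0,"wy":-83.6,"wz":0,"fingers":78},{"dx":0.0105,"dy":0.09,"dz":-0.0707,"wx":0,"wy":-83.6,"wz":0,"fingers":78},{"dx":0.0105,"dy":0.09,"dz":-0.0707,"wx":0,"wy":-83.6,"wz":0,"fingers":78},{"dx":0.0105,"dy":0.09,"dz":-0.0707,"wx":0,"wy":-83.6,"wz":0,"fingers":78},{"dx":0.0105,"dy":0.09,"dz":-0.0707,"wx":0,"wy":-83.6,"wz":0,"fingers":78}], newtons=35)

```text
clock: 1.6
ee_pos: [0.5543, -0.0105, 0.1409]
tool_rot: [0.706, -0.04, 0.04, -0.706]
wrist_force: [-0.7, -0.0, 1.3]
gripper_width: 0.0709
```

```bash
python3 - <<'E'
from h import *
c=cap('wrist');save(c,'w2.png',k=1.4);print(c['s']['ee_pos'],R.from_quat(c['s']['tool_rot']).as_matrix().round(3),c['s']['gripper_width'],c['s']['clock'])
E
```

```text
[ 0.55427668 -0.01050769  0.14089085] [[ 0.994 -0.     0.113]
 [-0.113 -0.     0.994]
 [-0.    -1.    -0.   ]] 0.07092494668432275 1.6
```

View pics/w2.png

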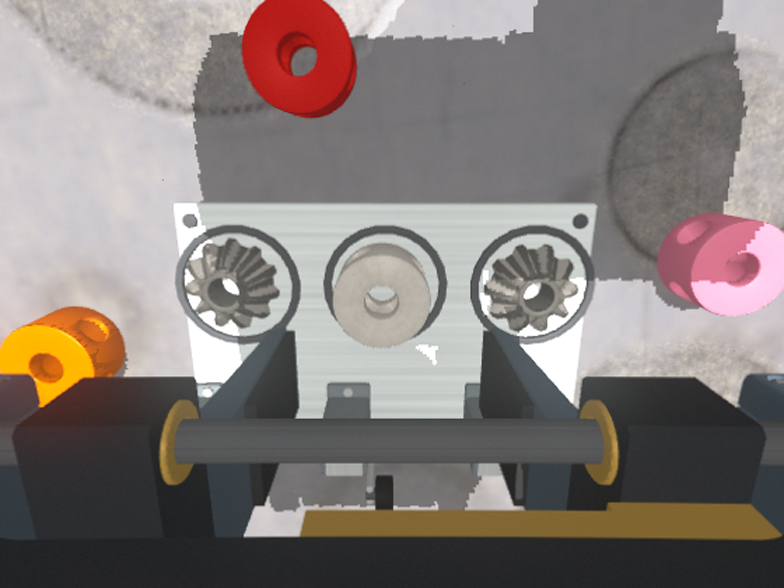

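The plate edge is level in the picture. The drum top is centred near px (382,298) and the gears are at (238,285) and (530,285). Checking the drum centre from this view.

```bash
python3 - <<'E'
from h import *
c=load('wrist');save(c,'w2c.png',(225,160,320,260),6)
print(plane(c,[(382/1.4,297/1.4)],.044),plane(c,[(385/1.4,284/1.4),(238/1.4,285/1.4),(533/1.4,285/1.4)],.012))
P=[.554,-.0105,.044];th=np.linspace(0,6.28,13)
q=proj(c,np.array(P)+.027*np.stack([np.cos(th),np.sin(th),0*th],1));print(q.min(0)*1.4,q.max(0)*1.4)
E
```

```text
[[ 0.54882663 -0.01250548  0.044     ]] [[ 0.55046457 -0.01125358  0.012     ]
 [ 0.54098974 -0.10010219  0.012     ]
 [ 0.56129634  0.07810257  0.012     ]]
[337.86581158 257.54283468] [435.92504566 350.92703718]
```

View pics/w2c.png

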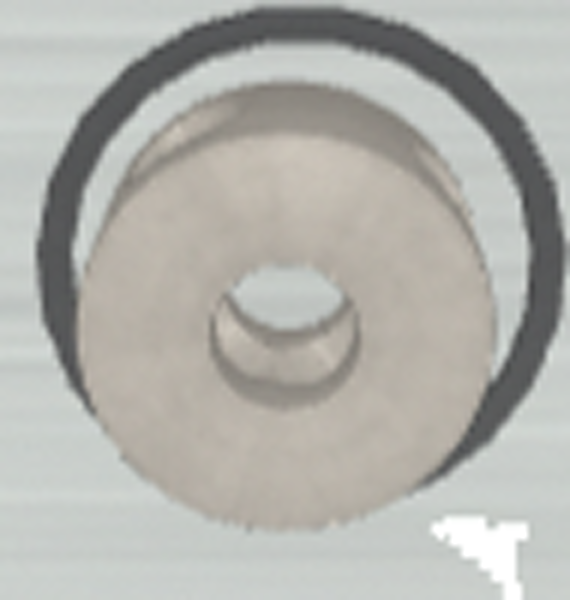

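Call:
apply_moves(plan=[{"dx":-0.0015,"dy":0.04,"dz":-0.001,"wx":0,"wy":0,"wz":0,"fingers":78},{"dx":-0.0015,"dy":0.07,"dz":-0.001,"wx":0,"wy":0,"wz":0,"fingers":78},{"dx":-0.0015,"dy":0.09,"dz":-0.001,"wx":0,"wy":0,"wz":0,"fingers":78},{"dx":-0.0015,"dy":0.1,"dz":-0.001,"wx":0,"wy":0,"wz":0,"fingers":78},{"dx":-0.0015,"dy":0.107,"dz":-0.001,"wx":0,"wy":0,"wz":0,"fingers":78},{"dx":-0.0015,"dy":0.107,"dz":-0.001,"wx":0,"wy":0,"wz":0,"fingers":78},{"dx":-0.0015,"dy":0.107,"dz":-0.001,"wx":0,"wy":0,"wz":0,"fingers":78}], newtons=35)

```text
clock: 2.35
ee_pos: [0.5532, -0.0114, 0.0347]
tool_rot: [0.706, -0.039, 0.04, -0.706]
wrist_force: [0.2, -0.3, 0.1]
gripper_width: 0.0711
```

Call:
apply_moves(plan=[{"dx":0,"dy":0,"dz":0,"wx":0,"wy":0,"wz":0,"fingers":45},{"dx":0,"dy":0,"dz":0,"wx":0,"wy":0,"wz":0,"fingers":45},{"dx":0,"dy":0,"dz":0,"wx":0,"wy":0,"wz":0,"fingers":45},{"dx":0,"dy":0,"dz":0,"wx":0,"wy":0,"wz":0,"fingers":45},{"dx":0,"dy":0,"dz":0,"wx":0,"wy":0,"wz":0,"fingers":45},{"dx":0,"dy":0,"dz":0,"wx":0,"wy":0,"wz":0,"fingers":45},{"dx":0,"dy":0,"dz":0,"wx":0,"wy":0,"wz":0,"fingers":45},{"dx":0,"dy":0,"dz":0,"wx":0,"wy":0,"wz":0,"fingers":45}], newtons=35)

```text
clock: 3.15
ee_pos: [0.5531, -0.0116, 0.0346]
tool_rot: [0.706, -0.039, 0.04, -0.706]
wrist_force: [-1.4, -3.4, 9.2]
gripper_width: 0.0527
```

Call:
apply_moves(plan=[{"dx":0,"dy":-0.005,"dz":0,"wx":0,"wy":0,"wz":0,"fingers":45},{"dx":0,"dy":-0.015,"dz":0,"wx":0,"wy":0,"wz":0,"fingers":45},{"dx":0,"dy":-0.03,"dz":0,"wx":0,"wy":0,"wz":0,"fingers":45},{"dx":0,"dy":-0.05,"dz":0,"wx":0,"wy":0,"wz":0,"fingers":45},{"dx":0,"dy":-0.07,"dz":0,"wx":0,"wy":0,"wz":0,"fingers":45},{"dx":0,"dy":-0.09,"dz":0,"wx":0,"wy":0,"wz":0,"fingers":45},{"dx":0,"dy":-0.11,"dz":0,"wx":0,"wy":0,"wz":0,"fingers":45},{"dx":0,"dy":-0.12,"dz":0,"wx":0,"wy":0,"wz":0,"fingers":45},{"dx":0,"dy":-0.12,"dz":0,"wx":0,"wy":0,"wz":0,"fingers":45},{"dx":0,"dy":-0.12,"dz":0,"wx":0,"wy":0,"wz":0,"fingers":45}], newtons=35)

```text
clock: 4.15
ee_pos: [0.5523, -0.0112, 0.1534]
tool_rot: [-0.706, 0.04, -0.039, 0.706]
wrist_force: [0.4, 0.3, -7.2]
gripper_width: 0.053
```

```bash
python3 - <<'E'
from h import *
c=cap('wrist');save(c,'w3.png',k=1.4);s=cap('side');save(s,'side3.png',k=1.4);t=cap('scene');save(t,'scene3.png',k=1.4)
print(c['s']['ee_pos'],c['s']['wrist_force'],c['s']['wrist_torque'],c['s']['gripper_width'])
E
```

```text
[ 0.55228587 -0.0112231   0.15343787] [ 0.43076063  0.28838404 -7.16946179] [ 0.13648267 -0.04601379  0.00656724] 0.05296189983164871
```

View pics/w3.png

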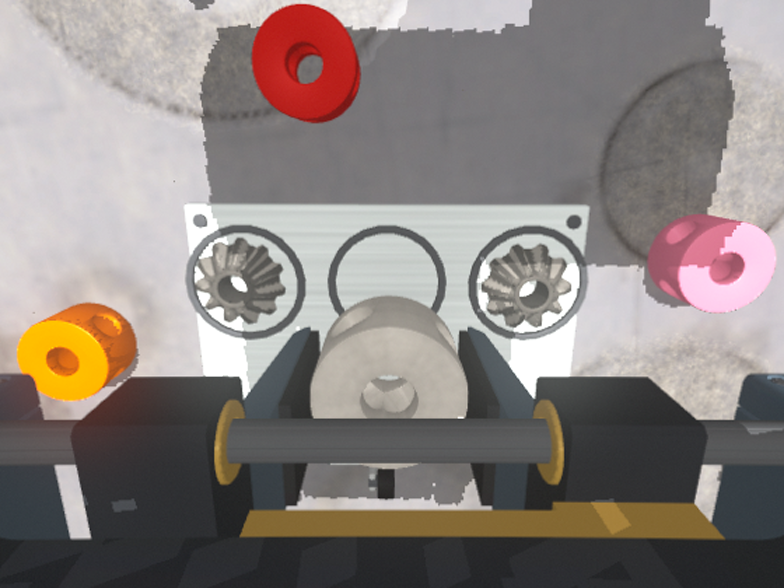

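View pics/side3.png

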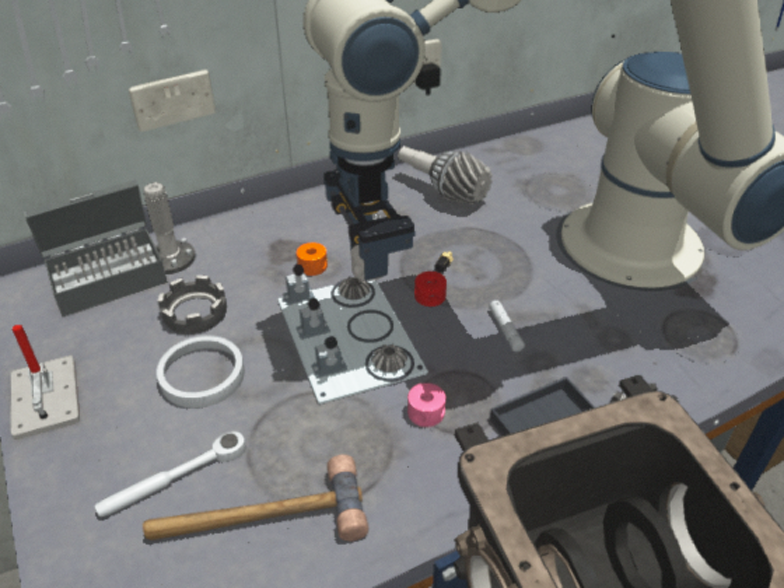

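View pics/scene3.png

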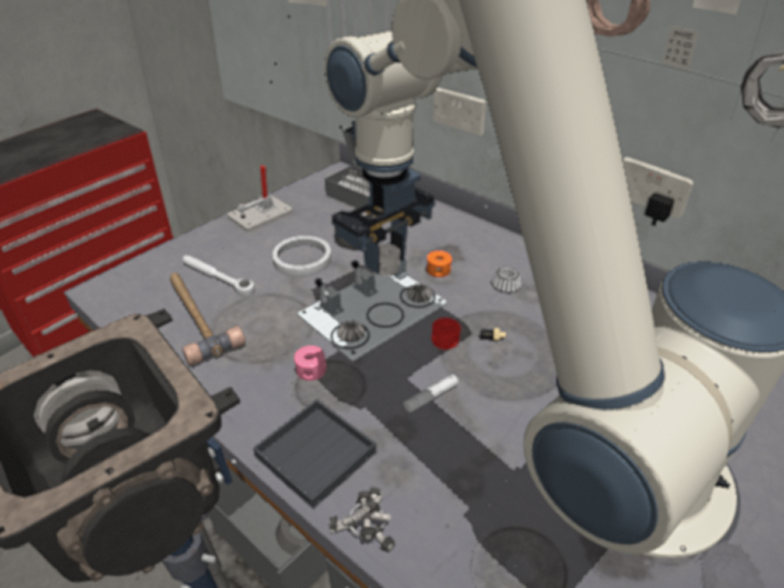

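The drum is held upright (wrist force about -7 N, so roughly 0.74 kg). The middle nest at side px (370,325) is empty and both gears are in place. Checking the clearance of the large housing near the tray.

```bash
python3 - <<'E'
from h import *
for n in ['scene','side']:
    c=load(n);P=cloud(c);ok=(c['depth']>0)
    h=P[ok&(P[...,1]>.33)&(P[...,2]>.05)&(P[...,0]>.15)&(P[...,0]<.75)]
    print(n,len(h))
    for a in np.arange(.15,.75,.05):
        q=h[(h[:,0]>=a)&(h[:,0]<a+.05)]
        if len(q)>5: print(round(a,2),len(q),'ymin',np.percentile(q[:,1],1).round(3),'zmax',q[:,2].max().round(3))
    t=P[ok&(abs(P[...,2]-.025)<.004)&(P[...,1]>.2)&(P[...,1]<.42)&(P[...,0]>.3)&(P[...,0]<.52)]
    print(t.min(0),t.max(0),len(t)) if len(t) else 0
s=load('side');T=cloud(s)
E
```

```text
scene 23297
0.25 40 ymin 0.33 zmax 0.057
0.35 445 ymin 0.485 zmax 0.19
0.4 10495 ymin 0.417 zmax 0.227
0.45 1621 ymin 0.425 zmax 0.226
0.5 1645 ymin 0.42 zmax 0.226
0.55 1896 ymin 0.412 zmax 0.226
0.6 4414 ymin 0.384 zmax 0.226
0.65 2741 ymin 0.432 zmax 0.227
[0.30044933 0.23678575 0.02101197] [0.4846083  0.37416198 0.0285182 ] 512
side 26078
0.25 15 ymin 0.33 zmax 0.056
0.4 6870 ymin 0.411 zmax 0.226
0.45 4961 ymin 0.428 zmax 0.226
0.5 5425 ymin 0.421 zmax 0.225
0.55 2867 ymin 0.411 zmax 0.225
0.6 2633 ymin 0.379 zmax 0.225
0.65 3307 ymin 0.417 zmax 0.226
[0.34752068 0.2356741  0.02101588] [0.48516117 0.30549152 0.02748777] 230
```

```bash
python3 - <<'E'
from h import *
s=bot.observe();print(s['joints'].round(3))
M=R.from_quat(s['tool_rot']).as_matrix()
D=np.array([.416,.296,.15])-s['ee_pos'];print(M.T@D)
print((R.from_matrix(M).inv()*R.from_matrix(np.array([[0,0,-1],[1,0,0],[0,-1,0.]]))).as_rotvec(degrees=True))
E
```

```text
[-0.129  0.484  1.617  0.     1.042 -1.588]
[-0.16950713  0.0032721   0.29015999]
[-8.56021897e-02 -9.63980373e+01 -7.25087144e-02]
```

Call:
apply_moves(plan=[{"dx":-0.02,"dy":0.003,"dz":0.01,"wx":0,"wy":-8,"wz":0,"fingers":45},{"dx":-0.04,"dy":0.003,"dz":0.03,"wx":0,"wy":-16,"wz":0,"fingers":45},{"dx":-0.06,"dy":0.003,"dz":0.05,"wx":0,"wy":-24,"wz":0,"fingers":45},{"dx":-0.08,"dy":0.003,"dz":0.07,"wx":0,"wy":-32,"wz":0,"fingers":45},{"dx":-0.09,"dy":0.003,"dz":0.09,"wx":0,"wy":-40,"wz":0,"fingers":45},{"dx":-0.1,"dy":0.003,"dz":0.11,"wx":0,"wy":-48,"wz":0,"fingers":45},{"dx":-0.11,"dy":0.003,"dz":0.13,"wx":0,"wy":-56,"wz":0,"fingers":45},{"dx":-0.12,"dy":0.003,"dz":0.15,"wx":0,"wy":-64,"wz":0,"fingers":45},{"dx":-0.13,"dy":0.003,"dz":0.17,"wx":0,"wy":-72,"wz":0,"fingers":45},{"dx":-0.14,"dy":0.003,"dz":0.19,"wx":0,"wy":-80,"wz":0,"fingers":45},{"dx":-0.15,"dy":0.003,"dz":0.21,"wx":0,"wy":-88,"wz":0,"fingers":45},{"dx":-0.16,"dy":0.003,"dz":0.24,"wx":0,"wy":-96.4,"wz":0,"fingers":45},{"dx":-0.1695,"dy":0.003,"dz":0.27,"wx":0,"wy":-96.4,"wz":0,"fingers":45},{"dx":-0.1695,"dy":0.003,"dz":0.285,"wx":0,"wy":-96.4,"wz":0,"fingers":45},{"dx":-0.1695,"dy":0.003,"dz":0.29,"wx":0,"wy":-96.4,"wz":0,"fingers":45},{"dx":-0.1695,"dy":0.003,"dz":0.29,"wx":0,"wy":-96.4,"wz":0,"fingers":45},{"dx":-0.1695,"dy":0.003,"dz":0.29,"wx":0,"wy":-96.4,"wz":0,"fingers":45}], newtons=35)

```text
clock: 6.0
ee_pos: [0.4165, 0.2949, 0.1506]
tool_rot: [-0.5, -0.5, 0.5, 0.5]
wrist_force: [-0.7, 0.6, -6.2]
gripper_width: 0.0528
```

```bash
python3 - <<'E'
from h import *
c=cap('wrist');save(c,'w4.png',k=1.4);t=cap('scene');save(t,'scene4.png',(130,180,350,380),3)
print(c['s']['ee_pos'],c['s']['wrist_force'],c['s']['gripper_width'],R.from_quat(c['s']['tool_rot']).as_matrix().round(3),c['s']['joints'])
E
```

```text
[0.41653689 0.29488755 0.15060777] [-0.65126103  0.60452243 -6.18747938] 0.052837810314188674 [[ 0.001 -0.001 -1.   ]
 [ 1.    -0.001  0.001]
 [-0.001 -1.     0.001]] [ 4.99129153e-01  4.36790749e-01  1.72111929e+00 -2.46102618e-04
  9.84617034e-01 -2.64171119e+00]
```

View pics/w4.png

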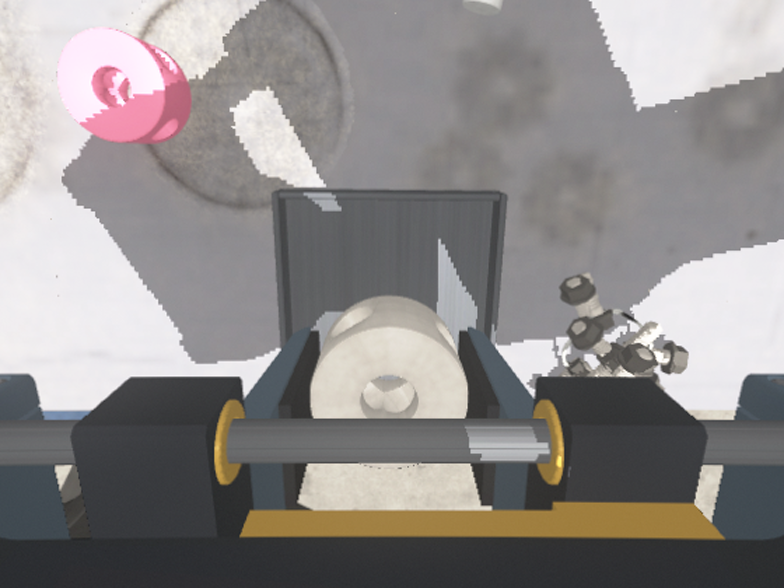

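View pics/scene4.png

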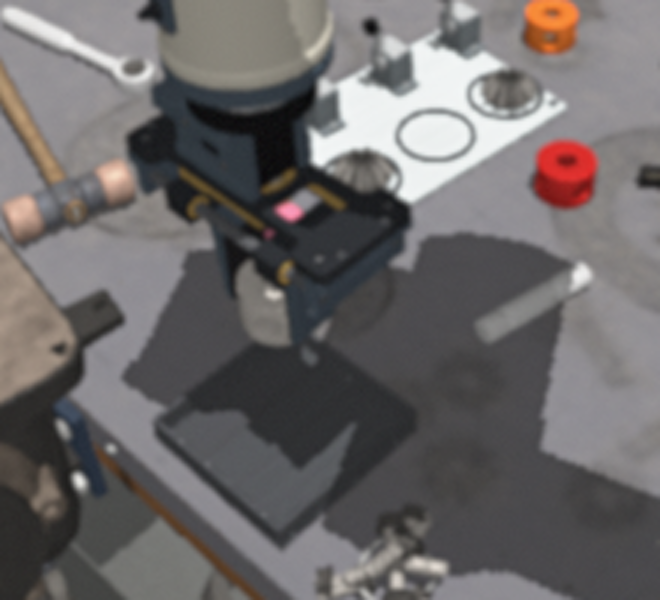

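The wrist view shows the tray with its rear outer corners at (273,192) and (505,192), and the drum between the jaws.

```bash
python3 - <<'E'
from h import *
c=load('wrist')
print(plane(c,np.array([(273,192),(505,192)])/1.4,.025))
P=cloud(c);m=(c['depth']>0)&(P[...,2]<.02)&(P[...,2]>-.01)&(abs(P[...,0]-.416)<.04)&(abs(P[...,1]-.255)<.008)
print(np.median(P[m],0),m.sum())
E
```

```text
[[0.48170326 0.23727745 0.025     ]
 [0.34984311 0.2373592  0.025     ]]
[0.41648706 0.25501638 0.00410845] 1729
```

Call:
apply_moves(plan=[{"dx":0,"dy":0.03,"dz":0,"wx":0,"wy":0,"wz":0,"fingers":45},{"dx":0,"dy":0.06,"dz":0,"wx":0,"wy":0,"wz":0,"fingers":45},{"dx":0,"dy":0.085,"dz":0,"wx":0,"wy":0,"wz":0,"fingers":45},{"dx":0,"dy":0.1,"dz":0,"wx":0,"wy":0,"wz":0,"fingers":45},{"dx":0,"dy":0.11,"dz":0,"wx":0,"wy":0,"wz":0,"fingers":45},{"dx":0,"dy":0.116,"dz":0,"wx":0,"wy":0,"wz":0,"fingers":45},{"dx":0,"dy":0.116,"dz":0,"wx":0,"wy":0,"wz":0,"fingers":45},{"dx":0,"dy":0.116,"dz":0,"wx":0,"wy":0,"wz":0,"fingers":45}])

```text
clock: 6.9
ee_pos: [0.4169, 0.2958, 0.0355]
tool_rot: [0.5, 0.5, -0.5, -0.5]
wrist_force: [0.4, 0.3, -5.8]
gripper_width: 0.0527
```

Call:
apply_moves(plan=[{"dx":0,"dy":0.001,"dz":0,"wx":0,"wy":0,"wz":0,"fingers":45},{"dx":0,"dy":0.002,"dz":0,"wx":0,"wy":0,"wz":0,"fingers":45},{"dx":0,"dy":0.003,"dz":0,"wx":0,"wy":0,"wz":0,"fingers":45},{"dx":0,"dy":0.003,"dz":0,"wx":0,"wy":0,"wz":0,"fingers":45},{"dx":0,"dy":0.003,"dz":0,"wx":0,"wy":0,"wz":0,"fingers":45}])

```text
clock: 7.4
ee_pos: [0.4165, 0.2958, 0.0319]
tool_rot: [-0.5, -0.5, 0.5, 0.5]
wrist_force: [0.8, -0.9, -5.5]
gripper_width: 0.0526
```

Call:
apply_moves(plan=[{"dx":0,"dy":0.0005,"dz":0,"wx":0,"wy":0,"wz":0,"fingers":45},{"dx":0,"dy":0.001,"dz":0,"wx":0,"wy":0,"wz":0,"fingers":45},{"dx":0,"dy":0.001,"dz":0,"wx":0,"wy":0,"wz":0,"fingers":45},{"dx":0,"dy":0.001,"dz":0,"wx":0,"wy":0,"wz":0,"fingers":45}])

```text
clock: 7.8
ee_pos: [0.4166, 0.2958, 0.0309]
tool_rot: [-0.5, -0.5, 0.5, 0.5]
wrist_force: [-0.4, -0.9, -6.6]
gripper_width: 0.0525
```

Call:
apply_moves(plan=[{"dx":0,"dy":0.0005,"dz":0,"wx":0,"wy":0,"wz":0,"fingers":45},{"dx":0,"dy":0.001,"dz":0,"wx":0,"wy":0,"wz":0,"fingers":45},{"dx":0,"dy":0.001,"dz":0,"wx":0,"wy":0,"wz":0,"fingers":45},{"dx":0,"dy":0.001,"dz":0,"wx":0,"wy":0,"wz":0,"fingers":45}])

```text
clock: 8.2
ee_pos: [0.4166, 0.2958, 0.0306]
tool_rot: [0.5, 0.5, -0.5, -0.5]
wrist_force: [-2.7, -2.4, 11.3]
gripper_width: 0.053
```

Floor contact: the force went from -6.6 to +11.3 N. Releasing.

Call:
apply_moves(plan=[{"dx":0,"dy":-0.0004,"dz":0,"wx":0,"wy":0,"wz":0,"fingers":45},{"dx":0,"dy":-0.0004,"dz":0,"wx":0,"wy":0,"wz":0,"fingers":62},{"dx":0,"dy":-0.0004,"dz":0,"wx":0,"wy":0,"wz":0,"fingers":70},{"dx":0,"dy":-0.0004,"dz":0,"wx":0,"wy":0,"wz":0,"fingers":75},{"dx":0,"dy":-0.0004,"dz":0,"wx":0,"wy":0,"wz":0,"fingers":75},{"dx":0,"dy":-0.0004,"dz":0,"wx":0,"wy":0,"wz":0,"fingers":75},{"dx":0,"dy":-0.0004,"dz":0,"wx":0,"wy":0,"wz":0,"fingers":75},{"dx":0,"dy":-0.02,"dz":0,"wx":0,"wy":0,"wz":0,"fingers":75},{"dx":0,"dy":-0.05,"dz":0,"wx":0,"wy":0,"wz":0,"fingers":75},{"dx":0,"dy":-0.08,"dz":0,"wx":0,"wy":0,"wz":0,"fingers":75},{"dx":0,"dy":-0.12,"dz":0,"wx":0,"wy":0,"wz":0,"fingers":75},{"dx":0,"dy":-0.14,"dz":0,"wx":0,"wy":0,"wz":0,"fingers":75},{"dx":0,"dy":-0.14,"dz":0,"wx":0,"wy":0,"wz":0,"fingers":75}])

```text
clock: 9.5
ee_pos: [0.4179, 0.2965, 0.1727]
tool_rot: [0.5, 0.502, -0.498, -0.499]
wrist_force: [-0.4, -0.3, -0.9]
gripper_width: 0.0682
```

```bash
python3 - <<'E'
from h import *
c=cap('wrist');save(c,'w5.png',k=1.4)
print(c['s']['ee_pos'],c['s']['wrist_force'],c['s']['gripper_width'])
P=cloud(c);m=(c['depth']>0)&(P[...,2]>.036)&(P[...,2]<.046)&(P[...,1]>.24)&(P[...,1]<.37)&(abs(P[...,0]-.416)<.06);print(P[m].min(0),P[m].max(0))
M=R.from_quat(c['s']['tool_rot']).as_matrix()
ux=np.array([.9937,-.112,0]);uy=np.array([.112,.9937,0])
r=np.array([.643,-.020,0]);
print('target',t:=r-ux*.045+[0,0,.15], M.T@(t-c['s']['ee_pos']))
E
```

```text
[0.41786516 0.29647509 0.17266911] [-0.35308118 -0.29066077 -0.85692104] 0.06824679731920885
[0.3897188  0.26922067 0.0360165 ] [0.44307892 0.3226113  0.04323782]
target [ 0.5982835 -0.01496    0.15     ] [-0.31149828  0.02271647 -0.18030325]
```

View pics/w5.png

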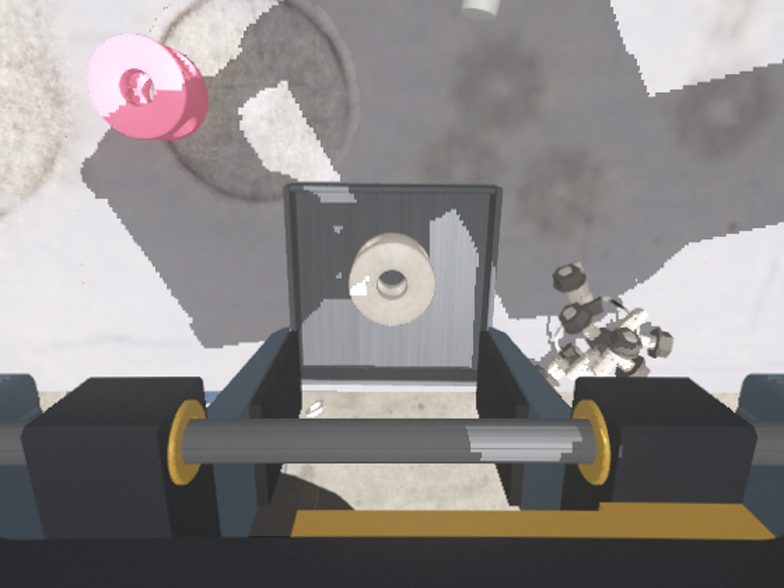

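The drum stands upright on the tray floor, at (390,280) in the view, with its top at about 40 mm, and is released. Now to a hover in front of the middle roller with the fingers shut.

Call:
apply_moves(plan=[{"dx":-0.03,"dy":0.0,"dz":-0.02,"wx":0,"wy":4,"wz":0,"fingers":30},{"dx":-0.06,"dy":0.0,"dz":-0.04,"wx":0,"wy":12,"wz":0,"fingers":0},{"dx":-0.09,"dy":0.0,"dz":-0.06,"wx":0,"wy":20,"wz":0,"fingers":0},{"dx":-0.12,"dy":0.0,"dz":-0.08,"wx":0,"wy":28,"wz":0,"fingers":0},{"dx":-0.15,"dy":0.0,"dz":-0.1,"wx":0,"wy":36,"wz":0,"fingers":0},{"dx":-0.18,"dy":0.0,"dz":-0.12,"wx":0,"wy":44,"wz":0,"fingers":0},{"dx":-0.21,"dy":0.0,"dz":-0.14,"wx":0,"wy":52,"wz":0,"fingers":0},{"dx":-0.24,"dy":0.0,"dz":-0.15,"wx":0,"wy":60,"wz":0,"fingers":0},{"dx":-0.26,"dy":0.0,"dz":-0.16,"wx":0,"wy":68,"wz":0,"fingers":0},{"dx":-0.28,"dy":0.0,"dz":-0.17,"wx":0,"wy":76,"wz":0,"fingers":0},{"dx":-0.3,"dy":0.01,"dz":-0.18,"wx":0,"wy":84,"wz":0,"fingers":0},{"dx":-0.3115,"dy":0.02,"dz":-0.1803,"wx":0,"wy":92,"wz":0,"fingers":0},{"dx":-0.3115,"dy":0.0227,"dz":-0.1803,"wx":0,"wy":96.4,"wz":0,"fingers":0},{"dx":-0.3115,"dy":0.0227,"dz":-0.1803,"wx":0,"wy":96.4,"wz":0,"fingers":0},{"dx":-0.3115,"dy":0.0227,"dz":-0.1803,"wx":0,"wy":96.4,"wz":0,"fingers":0},{"dx":-0.3115,"dy":0.0227,"dz":-0.1803,"wx":0,"wy":96.4,"wz":0,"fingers":0},{"dx":-0.3115,"dy":0.0227,"dz":-0.1803,"wx":0,"wy":96.4,"wz":0,"fingers":0}])

```text
clock: 11.25
ee_pos: [0.5969, -0.0155, 0.1473]
tool_rot: [0.706, -0.039, 0.039, -0.706]
wrist_force: [-0.2, -0.0, -0.3]
gripper_width: 0.0003
```

```bash
python3 - <<'E'
from h import *
c=cap('wrist');save(c,'w6.png',k=1.4);s=cap('side');save(s,'side6.png',(180,120,340,300),3.3)
print(c['s']['ee_pos'],c['s']['wrist_force'],c['s']['gripper_width'],R.from_quat(c['s']['tool_rot']).as_matrix().round(3))
E
```

```text
[ 0.59691403 -0.01546998  0.14729612] [-0.18735231 -0.01002195 -0.33572742] 0.000321755612998306 [[ 0.994  0.     0.11 ]
 [-0.11  -0.     0.994]
 [ 0.    -1.    -0.   ]]
```

View pics/w6.png

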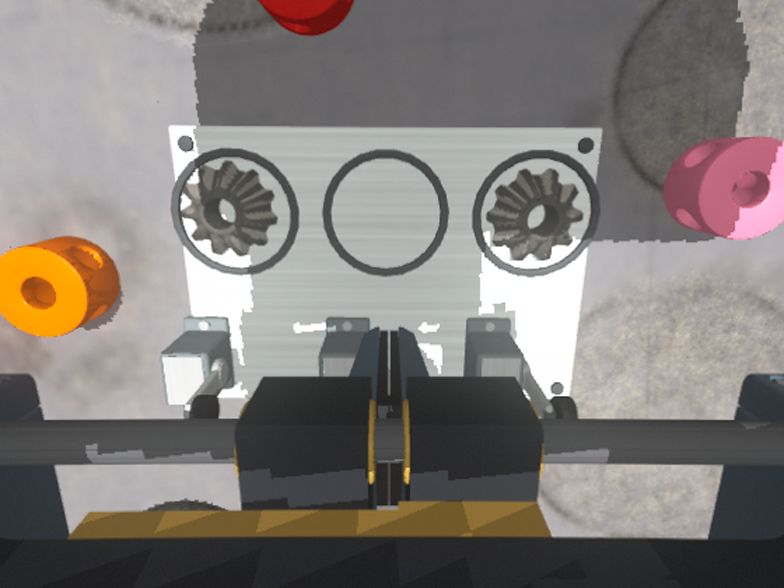

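View pics/side6.png

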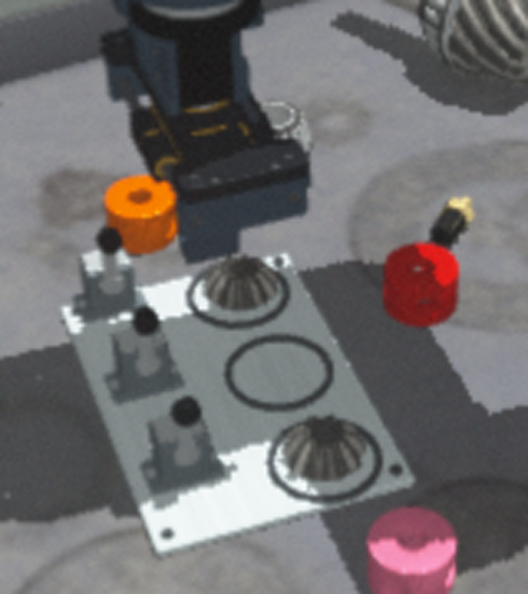

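Hover is clear and all three levers are upright. Descending to roller height, tips at about 70 mm.

Call:
apply_moves(plan=[{"dx":0,"dy":0.02,"dz":0,"wx":0,"wy":0,"wz":0,"fingers":0},{"dx":0,"dy":0.04,"dz":0,"wx":0,"wy":0,"wz":0,"fingers":0},{"dx":0,"dy":0.055,"dz":0,"wx":0,"wy":0,"wz":0,"fingers":0},{"dx":0,"dy":0.061,"dz":0,"wx":0,"wy":0,"wz":0,"fingers":0},{"dx":0,"dy":0.061,"dz":0,"wx":0,"wy":0,"wz":0,"fingers":0},{"dx":0.005,"dy":0.061,"dz":0,"wx":0,"wy":0,"wz":0,"fingers":0},{"dx":0.01,"dy":0.061,"dz":0,"wx":0,"wy":0,"wz":0,"fingers":0},{"dx":0.01,"dy":0.061,"dz":0,"wx":0,"wy":0,"wz":0,"fingers":0},{"dx":0.01,"dy":0.061,"dz":0,"wx":0,"wy":0,"wz":0,"fingers":0}])

```text
clock: 12.25
ee_pos: [0.6072, -0.0169, 0.0866]
tool_rot: [0.706, -0.039, 0.04, -0.706]
wrist_force: [-0.0, 0.6, -0.1]
gripper_width: 0.0006
```

```bash
python3 - <<'E'
from h import *
s=cap('side');save(s,'side7.png',(180,150,300,270),5)
print(s['s']['ee_pos'],s['s']['wrist_force'])
E
```

```text
[ 0.60720209 -0.01691952  0.08659809] [-0.03223578  0.63632907 -0.09429806]
```

View pics/side7.png

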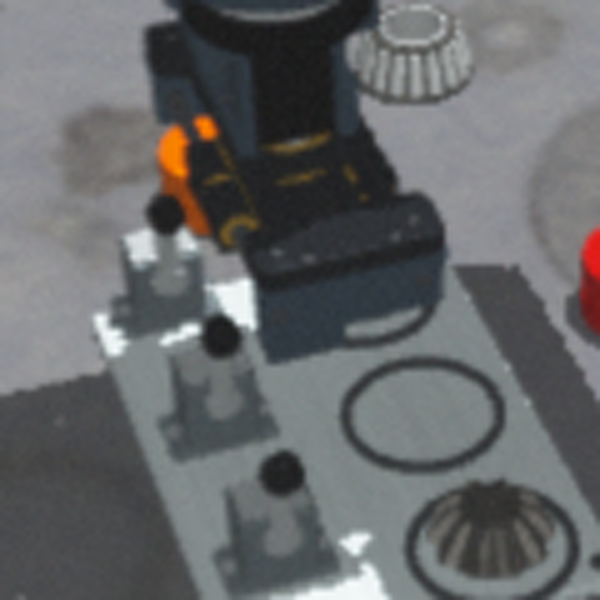

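The fingers are down and the rollers are upright at (220,335), (282,472) and (163,213). Creeping forward with force checks.

Call:
apply_moves(plan=[{"dx":0.004,"dy":0,"dz":0,"wx":0,"wy":0,"wz":0,"fingers":0},{"dx":0.008,"dy":0,"dz":0,"wx":0,"wy":0,"wz":0,"fingers":0},{"dx":0.008,"dy":0,"dz":0,"wx":0,"wy":0,"wz":0,"fingers":0},{"dx":0.008,"dy":0,"dz":0,"wx":0,"wy":0,"wz":0,"fingers":0}])

```text
clock: 12.7
ee_pos: [0.6148, -0.0178, 0.0861]
tool_rot: [-0.706, 0.04, -0.039, 0.706]
wrist_force: [-0.6, -0.5, 0.9]
gripper_width: 0.0005
```

Call:
apply_moves(plan=[{"dx":0.003,"dy":0,"dz":0,"wx":0,"wy":0,"wz":0,"fingers":0},{"dx":0.006,"dy":0,"dz":0,"wx":0,"wy":0,"wz":0,"fingers":0},{"dx":0.008,"dy":0,"dz":0,"wx":0,"wy":0,"wz":0,"fingers":0},{"dx":0.008,"dy":0,"dz":0,"wx":0,"wy":0,"wz":0,"fingers":0},{"dx":0.008,"dy":0,"dz":0,"wx":0,"wy":0,"wz":0,"fingers":0}])

```text
clock: 13.2
ee_pos: [0.6227, -0.0186, 0.0862]
tool_rot: [-0.706, 0.039, -0.039, 0.706]
wrist_force: [-1.1, -0.6, 1.1]
gripper_width: 0.0002
```

```bash
python3 - <<'E'
from h import *
s=cap('side');save(s,'side8.png',(180,150,300,270),5)
t=cap('scene');save(t,'scene8.png',(200,130,330,270),4)
print(s['s']['ee_pos'],s['s']['wrist_force'],t['s']['wrist_force'])
E
```

```text
[ 0.62268172 -0.01862507  0.08617086] [-1.10541981 -0.59967983  1.1073722 ] [-0.13111673  0.86539713  0.89438527]
```

View pics/side8.png

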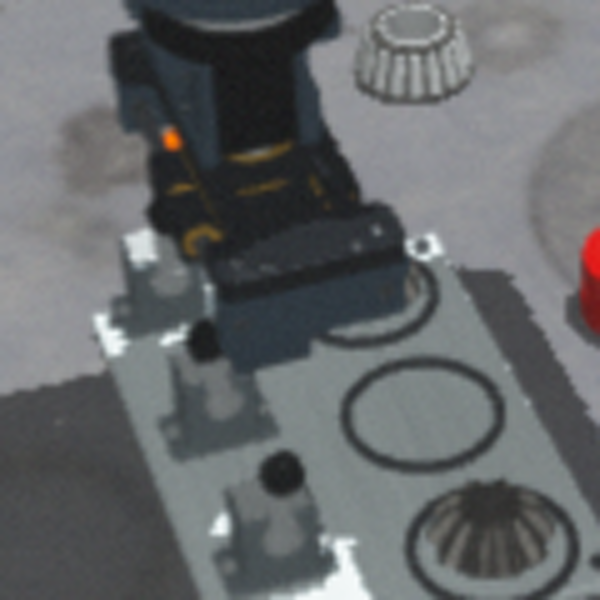

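View pics/scene8.png

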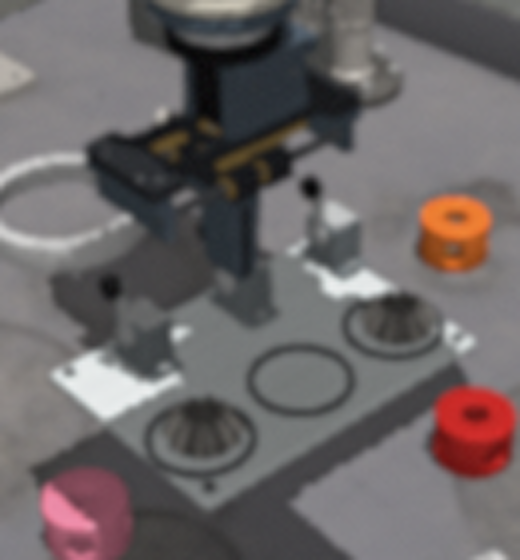

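```bash
cat > rol.py <<'E'
from h import *
def find(c,u,v):
    # black roller blob near full-res px
    g=c['color'].max(2); y0,x0=int(v)-7,int(u)-7
    sub=g[y0:y0+15,x0:x0+15]; m=(sub<45).astype(np.uint8)
    n,l,st,ce=cv2.connectedComponentsWithStats(m); i=1+np.argmax(st[1:,4]); return ce[i]+[x0,y0],st[i,4]
def stx(c,uv):
    o,r=rays(c,uv);r=r[0];best=[]
    A=np.linspace(-.5,.9,1401); ux=np.array([.9937,-.112,0])
    P=np.array([.5535,-.010,0])+np.outer(.09+.045*np.sin(A),ux)+np.outer(.04+.045*np.cos(A),[0,0,1])
    e=np.linalg.norm(proj(c,P)-uv,axis=1);i=e.argmin();return A[i],e[i]
E
python3 - <<'E'
from rol import *
c0=np.load('pics/side.npy',allow_pickle=True).item()
for uv in [(224,217.5),(221,218)]:
    f,a=find(c0,*uv);print(f,a,stx(c0,f))
print('manual rest',stx(c0,np.array([180+220/5,150+336/5])),'now',stx(c0,np.array([180+205/5,150+340/5])))
E
```

```text
[220.51428571 217.97142857] 35 (np.float64(0.139), np.float64(0.2915751828496662))
[220.51428571 217.97142857] 35 (np.float64(0.139), np.float64(0.2915751828496662))
manual rest (np.float64(-0.02999999999999997), np.float64(0.04762021143423088)) now (np.float64(0.118), np.float64(0.10224406000295158))
```

The middle lever now leans about 0.15 rad (roller at (205,340)). Another 14 mm should reach about 0.48 rad, well short of 0.9.

Call:
apply_moves(plan=[{"dx":0.003,"dy":0,"dz":0,"wx":0,"wy":0,"wz":0,"fingers":0},{"dx":0.006,"dy":0,"dz":0,"wx":0,"wy":0,"wz":0,"fingers":0},{"dx":0.009,"dy":0,"dz":0,"wx":0,"wy":0,"wz":0,"fingers":0},{"dx":0.012,"dy":0,"dz":0,"wx":0,"wy":0,"wz":0,"fingers":0},{"dx":0.014,"dy":0,"dz":0,"wx":0,"wy":0,"wz":0,"fingers":0},{"dx":0.014,"dy":0,"dz":0,"wx":0,"wy":0,"wz":0,"fingers":0},{"dx":0.014,"dy":0,"dz":0,"wx":0,"wy":0,"wz":0,"fingers":0}])

```text
clock: 14.0
ee_pos: [0.6364, -0.0201, 0.086]
tool_rot: [-0.706, 0.04, -0.039, 0.706]
wrist_force: [-4.5, 1.1, -2.1]
gripper_width: 0.0005
```

```bash
python3 - <<'E'
from rol import *
F=[bot.observe()['wrist_force']]
s=cap('side');save(s,'side9.png',(180,150,300,270),5)
print(s['s']['ee_pos'],s['s']['wrist_force'],bot.observe()['wrist_force'])
E
```

```text
[ 0.63638909 -0.0200554   0.08604621] [-4.53646477  1.06835486 -2.07812271] [-4.48348484  2.27252184 -2.01696014]
```

View pics/side9.png

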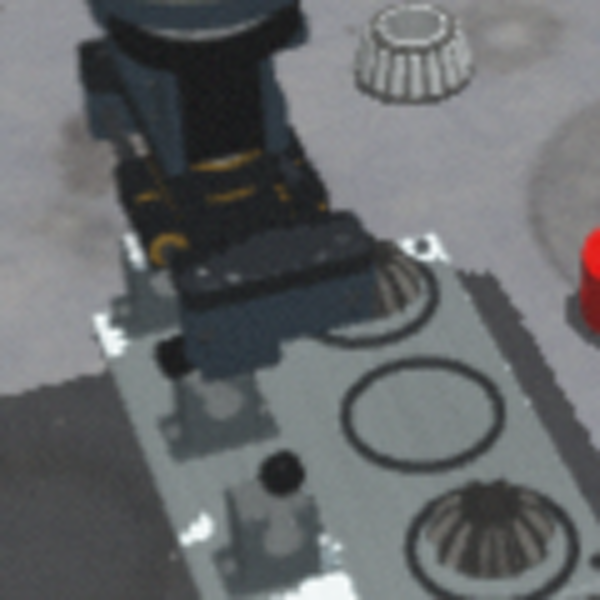

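```bash
python3 - <<'E'
from rol import *
c=load('side')
for u,v in [(173,355),(176,356),(178,356)]: print(stx(c,np.array([180+u/5,150+v/5])))
E
```

```text
(np.float64(0.45300000000000007), np.float64(0.2335217071652082))
(np.float64(0.43400000000000005), np.float64(0.2604493665308538))
(np.float64(0.41700000000000004), np.float64(0.47333239747757005))
```

The image gives about 0.45 rad and the force of 4.5 N agrees with a lever past trip. I'll add 1.5 mm for margin, then retreat straight back and up.

Call:
apply_moves(plan=[{"dx":0.0015,"dy":0,"dz":0,"wx":0,"wy":0,"wz":0,"fingers":0},{"dx":0.0015,"dy":0,"dz":0,"wx":0,"wy":0,"wz":0,"fingers":0},{"dx":-0.004,"dy":0,"dz":0,"wx":0,"wy":0,"wz":0,"fingers":0},{"dx":-0.01,"dy":0,"dz":0,"wx":0,"wy":0,"wz":0,"fingers":0},{"dx":-0.016,"dy":0,"dz":0,"wx":0,"wy":0,"wz":0,"fingers":0},{"dx":-0.022,"dy":0,"dz":0,"wx":0,"wy":0,"wz":0,"fingers":0},{"dx":-0.03,"dy":0,"dz":0,"wx":0,"wy":0,"wz":0,"fingers":0},{"dx":-0.04,"dy":0,"dz":0,"wx":0,"wy":0,"wz":0,"fingers":0},{"dx":-0.05,"dy":0,"dz":0,"wx":0,"wy":0,"wz":0,"fingers":0},{"dx":-0.055,"dy":0,"dz":0,"wx":0,"wy":0,"wz":0,"fingers":0},{"dx":-0.055,"dy":-0.03,"dz":0,"wx":0,"wy":0,"wz":0,"fingers":0},{"dx":-0.055,"dy":-0.07,"dz":0,"wx":0,"wy":0,"wz":0,"fingers":0},{"dx":-0.055,"dy":-0.11,"dz":0,"wx":0,"wy":0,"wz":0,"fingers":0},{"dx":-0.055,"dy":-0.15,"dz":0,"wx":0,"wy":0,"wz":0,"fingers":0},{"dx":-0.055,"dy":-0.15,"dz":0,"wx":0,"wy":0,"wz":0,"fingers":0},{"dx":-0.055,"dy":-0.15,"dz":0,"wx":0,"wy":0,"wz":0,"fingers":0}])

```text
clock: 15.65
ee_pos: [0.5821, -0.0141, 0.2368]
tool_rot: [0.706, -0.039, 0.04, -0.706]
wrist_force: [-0.2, 0.6, 0.1]
gripper_width: 0.0005
```

```bash
python3 - <<'E'
from h import *
s=cap('side');save(s,'side10.png',k=1.4)
t=cap('scene');save(t,'scene10.png',k=1.4)
print(s['s']['ee_pos'],s['s']['wrist_force'],s['s']['clock'])
E
```

```text
[ 0.58212094 -0.01409759  0.23683786] [-0.19753906  0.63176937  0.12934411] 15.65
```

View pics/side10.png

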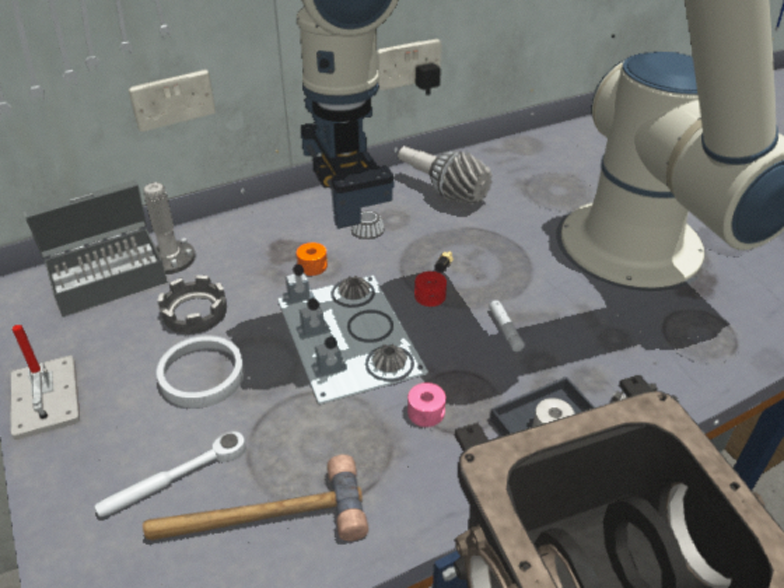

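View pics/scene10.png

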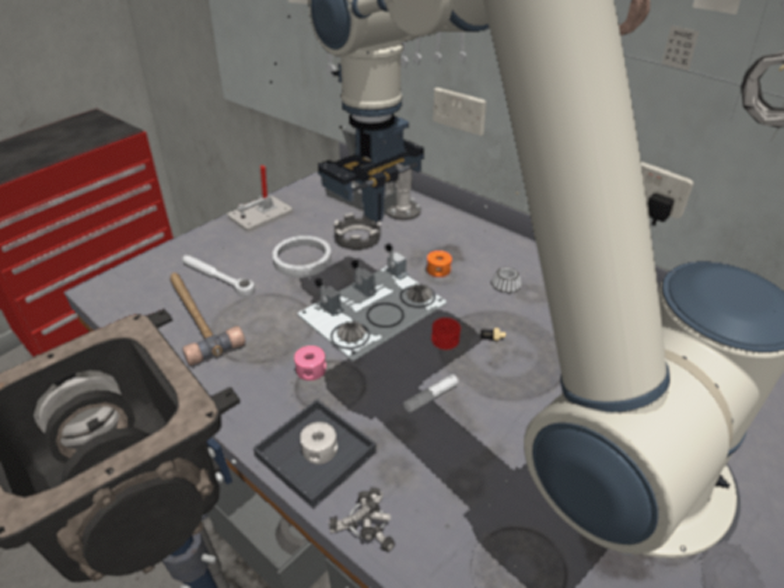

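The drum stands upright in the tray at scene px (319,443). Both gears and the look-alikes are unmoved, and the middle roller is back upright at side px (313,304), the same as at the start. The arm is clear, so I'm handing in.

```bash
python3 -c "
from workcell import bot
print(bot.finish_job())"
```

```text
the job is handed in; nothing more can be done
None
```

The grey drum from the middle nest now stands upright in the steel tray. I lowered it until the floor contact showed on the wrist force (−6.6 to +11 N), then let go. After that I pushed the middle lever away from its nest and let it spring back. The job was handed in at about 16 s of the 48 s allowed, with the arm clear of everything.

- **Lever angle:** there is no direct switch reading, so the trip is inferred. The camera put the lever at about 0.45 rad, and the roughly 4.5 N push force suggested about 0.55. I then pushed another 1.5 mm for margin. Both figures are past the 0.35 trip angle and well short of 0.9.
- **Last pictures:** the drum is upright in the tray, and both gears are in their nests. All three levers are upright, and the bystanders and the orange, pink and red look-alikes are where they were.
- **Disagreements:** the scene camera read about 4 mm lower in x than the other two at the plate, so I relied on the wrist and side views. An automatic search for the roller in the image gave an unreliable position, so I read its pixels by eye instead.
- **Refused move:** the first move call was rejected for missing keys, and nothing moved.

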